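# Set the jam caddy for the buffet in the order of the kitchen rack

### The arm

A 6-joint arm with a two-finger parallel gripper is mounted at the origin on the work surface. World frame = base frame: x ahead of the robot, y to its left, z up, the work surface at z = 0. Lengths are in m, angles in rad, forces in N, time in s.
With the tool pointing down it reaches from about 0.225 to 0.875 m from the base axis. Payload 3.4 kg.
Tool frame: the origin (TCP) lies at the very end of the fingers, on their centre line; the grasp point (between the pads) lies 19 mm behind it; z points along the fingers, x is the direction in which the jaws open and shut, and the axes are right-handed (so a half turn about z gives the same grasp; the last joint's range is limited). The gripper opens to 85 mm and grips with 20 to 120 N. Pads are 22 mm wide; open, the fingers measure 114 mm over their backs; the gripper's body (76 mm by 85 mm) begins 54 mm behind the grasp point. The pads swing forward as they close: fully open they stand 13 mm farther back than shut.
Start: joints at [1.129, 0.276, 1.505, -0, 1.361, -0.121], TCP at [0.181, 0.546, 0.207] pointing down, gripper open.
Joint ranges: [-2.89, 2.89], [-0.75, 2.08], [0.22, 2.7], [-1.18, 4.32], [0.11, 2.71], [-2.7, 2.7]. Speed limits (rad/s): [2.57, 2.57, 3.14, 3.14, 3.14, 3.14].

### API

Orientations are given as a unit quaternion [w, x, y, z].
In Python, from rig import manip gives the robot as it stands. The module is installed in compiled form; this text tells all that it offers.
- The arm moves only by the tool move_arm, never from a script. Its argument "motion" is a list that holds one entry, the list of rows, each a list of 5 numbers: the opening, from 0 (shut) to 1 (fully open), then the shift along the tool's x, y, z scaled (see below), then the turn about the tool's z scaled (see below). A call has 1 to 5 rows; each row shifts and turns the commanded pose from where the row before left it, along the tool's axes as they then stand; what a row does not reach is not made up. The controller multiplies each number of a shift by 0.1 m and each number of a turn by pi rad. A row lasts 1/8 s, in which the tool goes at most 62.5 mm and 10.7 degrees, less where a joint would pass 70% of its speed; a pose out of reach is approached as far as the arm can. A call with a number of a shift or a turn outside -1 to 1 is refused whole. A call with a gripper value outside its range is refused whole. The fingers move at their own pace and stop on an object; "grip_force" is the grip in N (left out, the last holds). Time passes only in rows, so rows that do not move let the fingers close. It gives the time, the measured TCP pose, the force and the opening at its end, in the units of the state.
- manip.get_state(): the state, without advancing time (a new reading comes with each control period).
- manip.get_image(name): name is "scene" or "top"; returns the picture (420x560x3 uint8, red, green, blue); there is no depth.
- manip.calibration(name): a dict with "mtx" (3x3 intrinsics, pixels), "k1" (the pictures are not rectified: a ray, as slopes to the right and down, at radius r is drawn at 1 + k1 r^2 times it, then the intrinsics apply), "R" (3x3) and "t" (3): a world point X has camera coordinates R X + t. Camera axes: x right, y down, z forward; pixel columns grow to the right and rows downward; lengths in m; the calibration is good to about 2 mm. A picture is of the moment at which its call begins. calibration takes no time and is no camera call.
- manip.sign_off(): hands the job in, once; it reports no verdict.
The state is a dict: "clock": time; "qpos": joint angles; "qd": joint speeds; "effort": joint torques, N m; "position": TCP position; "ee_rot": TCP orientation; "contact_force": force on the tool from outside, world axes, zero at the start; "moment": the same for the moment, N m; "width": finger opening in m.
Only numpy, scipy, OpenCV 4.12 (cv2) and the standard library are available. Lean on these libraries where they do the work, as an engineer would, in place of code of your own. Each camera call takes 0.05 s, during which the arm holds its last target. There are 200 camera calls.

### The job

Move the four small jam jars from the front row of the steel kitchen rack into the wooden buffet caddy, one in each bay, in the same left-to-right order in which they stand in the kitchen rack. Set each one down upright on the floor of its bay, do not drop or knock over any jar, and leave the large spare jars standing where they are.

Things in the scene. Friction and masses are not known exactly. Their poses are not given: they have to be found in the camera images.
- kitchen_rack: Low steel wire rack, 162 x 352 mm, fixed, nearer than the caddy or beyond it, facing the same way within 7 degrees. Origin: underside (6 mm above the table), below the middle of its front row; x to its back row, away from the robot, y left along the row. Jar floor at z = 12 mm. Bays at y = 126, 42, -42, -126 mm (left to right); front row x = 0, back row x = 78 mm. Wires up to z = 33 mm.
- buffet_caddy: Low wooden caddy, 92 x 356 mm, a small steel bow at each end, fixed, empty at the start. Origin: centre of its underside (6 mm above the table); x away from the robot, y left along its row. One row of four bays, 72 x 72 mm inside, centred at x = 0, y = 126, 42, -42, -126 mm (left to right); floor at z = 12 mm, dividers up to 28 mm, rims up to 32 mm.
- jar_red: Small closed jam jar with red lid and red jam, 50 mm diameter, 75 mm tall, loose, about 200 g. Glass body of full width up to 61 mm, above it the lid, 45 mm in diameter. Origin: centre of its underside; z up. It starts in the front row of the kitchen rack, in front of the large red jar; the gap to the next jar in a row is 34 mm.
- jar_yellow: Small closed jam jar with yellow lid and yellow jam, 50 mm diameter, 75 mm tall, loose, about 200 g. Glass body of full width up to 61 mm, above it the lid, 45 mm in diameter. Origin: centre of its underside; z up. It starts in the front row of the kitchen rack, in front of the large yellow jar; the gap to the next jar in a row is 34 mm.
- jar_green: Small closed jam jar with green lid and green jam, 50 mm diameter, 75 mm tall, loose, about 200 g. Glass body of full width up to 61 mm, above it the lid, 45 mm in diameter. Origin: centre of its underside; z up. It starts in the front row of the kitchen rack, in front of the large green jar; the gap to the next jar in a row is 34 mm.
- jar_blue: Small closed jam jar with blue lid and blue jam, 50 mm diameter, 75 mm tall, loose, about 200 g. Glass body of full width up to 61 mm, above it the lid, 45 mm in diameter. Origin: centre of its underside; z up. It starts in the front row of the kitchen rack, in front of the large blue jar; the gap to the next jar in a row is 34 mm.
- big_red: Large spare jam jar with red lid and red jam, 62 mm diameter, 95 mm tall, loose, about 420 g; stays where it is, in the back row of the kitchen rack. Origin: centre of its underside; z up.
- big_yellow: Large spare jam jar with yellow lid and yellow jam, 62 mm diameter, 95 mm tall, loose, about 420 g; stays where it is, in the back row of the kitchen rack. Origin: centre of its underside; z up.
- big_green: Large spare jam jar with green lid and green jam, 62 mm diameter, 95 mm tall, loose, about 420 g; stays where it is, in the back row of the kitchen rack. Origin: centre of its underside; z up.
- big_blue: Large spare jam jar with blue lid and blue jam, 62 mm diameter, 95 mm tall, loose, about 420 g; stays where it is, in the back row of the kitchen rack. Origin: centre of its underside; z up.
There are look-alikes about, which are no part of the job. What is shaped like the big_blue but pink is not meant.

How it is judged:
By the outcome, as a careful person would: the job done as asked, in the order asked, and still so for the second after the job is handed in, with the robot touching nothing.
It also fails if it takes over 106 s, if anything falls off the work surface, if the arm or the gripper's body presses on something with over 40 N, if the wrist force passes 120 N, or if a joint passes its speed limit or range.

## Working session

There is one attempt and no reset: what is moved stays moved. The work goes in short steps, Python scripts to look and compute and a tool call to move; the robot and the scene stay as the last step left them, time stands still between calls to the robot, and variables do not carry over. Pictures are saved under pics/ and viewed, about 12 in all and at most 16, crops included, and the job is handed in when it is done.

Besides the shell and the picture viewer there is one more tool, called by a JSON object that holds its "method" and its "body". move_arm: Moves the arm, as the interface text tells. Its arguments: {"type":"object","properties":{"motion":{"type":"array"},"grip_force":{"type":"number"}},"required":["motion"]}

```bash
mkdir -p pics; python3 - <<'E'
from rig import manip
import cv2,json
for n in("scene","top"):
    im=manip.get_image(n); cv2.imwrite(f"pics/{n}0.png",im[:,:,::-1])
    c=manip.calibration(n); print(n,c)
print(manip.get_state())
E
```

```text
scene {'mtx': array([[446.80376539,   0.        , 280.77264867],
       [  0.        , 446.80376539, 211.16107966],
       [  0.        ,   0.        ,   1.        ]]), 'k1': 0.004491416456222383, 'R': array([[-0.6915393 ,  0.72222246, -0.01296586],
       [ 0.59031324,  0.55470722, -0.58637034],
       [-0.41629758, -0.41315206, -0.80993932]]), 't': array([ 0.41239752, -0.34882425,  1.27817638])}
top {'mtx': array([[478.77850699,   0.        , 276.75665001],
       [  0.        , 478.77850699, 214.75881534],
       [  0.        ,   0.        ,   1.        ]]), 'k1': 0.003970213618080335, 'R': array([[ 0.01052402, -0.99992786,  0.00579008],
       [-0.99910707, -0.01075198, -0.04085904],
       [ 0.04091835, -0.00535491, -0.99914814]]), 't': array([0.01433812, 0.63753311, 1.05481634])}
{'clock': 0.1, 'qpos': array([ 1.12897468e+00,  2.76551548e-01,  1.50601139e+00, -7.51724840e-06,
        1.36072186e+00, -1.21004677e-01]), 'qd': array([ 0.00345681, -0.00199434, -0.00333562, -0.00216548, -0.00094889,
        0.00041358]), 'effort': array([ 1.35652295e-03, -4.17694795e+01, -2.46405637e+01, -4.36307459e-05,
        5.72166959e-03,  2.03849311e-05]), 'position': array([0.18110828, 0.54518594, 0.20651303]), 'ee_rot': array([ 4.11803066e-04,  8.10968409e-01,  5.85089330e-01, -7.39101842e-04]), 'contact_force': array([-0.15994502, -0.20913023, -0.496444  ]), 'moment': array([-0.02788757, -0.0075102 , -0.02744838]), 'width': 0.08542084930816835}
```

View pics/scene0.png

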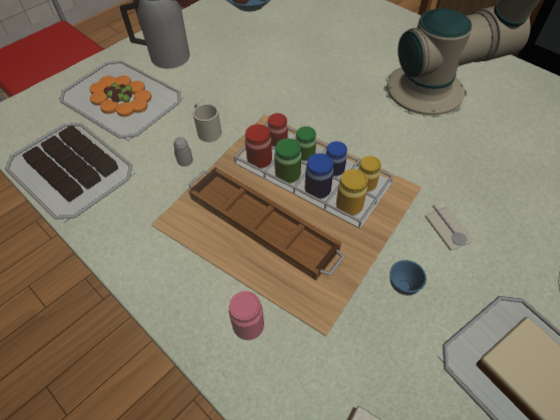

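View pics/top0.png

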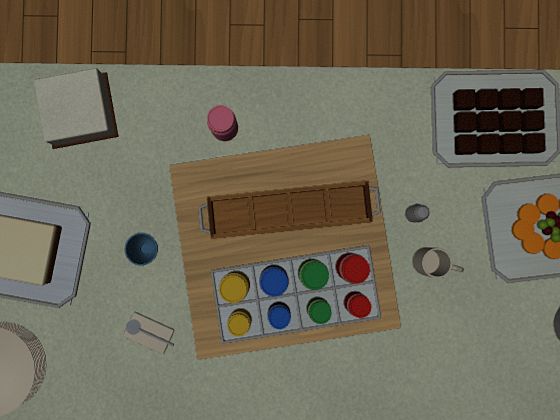

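The arm is out of view. In the top view, the front row (lower, nearer the robot) is yellow (240,322), blue (279,316), green (319,310), red (358,304) from left to right. The big jars stand behind it and the caddy lies beyond, at about (290,210). The look-alike is the pink big jar at (222,120), off the rack and not part of the job. Now I'll measure with an enlarged crop.

```bash
cat > h.py <<'E'
import numpy as np,cv2
from rig import manip
C={n:manip.calibration(n) for n in("scene","top")}
def ray(n,uv):
    c=C[n]; k=np.array([c["k1"],0,0,0,0])
    p=cv2.undistortPoints(np.array([[uv]],float),c["mtx"],k)[0,0]
    return -c["R"].T@c["t"], c["R"].T@np.array([*p,1])
def plane(n,uv,z):
    o,d=ray(n,uv); return o+d*(z-o[2])/d[2]
def proj(n,X):
    c=C[n]; return cv2.projectPoints(np.array([X],float),cv2.Rodrigues(c["R"])[0],c["t"],c["mtx"],np.array([c["k1"],0,0,0,0]))[0][0,0]
HUE=dict(yellow=(15,30),blue=(110,130),green=(45,75),red=(0,6))
def blobs(im,col,s=100):
    h=cv2.cvtColor(im,cv2.COLOR_RGB2HSV); a,b=HUE[col]
    m=((h[...,0]>=a)&(h[...,0]<=b)&(h[...,1]>s)).astype(np.uint8)
    if col=="red": m|=((h[...,0]>175)&(h[...,1]>s)).astype(np.uint8)
    return m,h
E
python3 - <<'E'
from h import *
im=manip.get_image("top")
h=cv2.cvtColor(im,cv2.COLOR_RGB2HSV)
for n,(u,v) in dict(yellow=(240,320),blue=(279,314),green=(319,308),red=(358,303),Y=(235,285)).items():
    print(n,[tuple(int(q) for q in h[v+d,u]) for d in range(-14,20,3)])
for n,(u,v) in dict(yellow=(240,322),blue=(279,316),green=(319,310),red=(358,304)).items():
    m,_=blobs(im,n,150); m=m[285:345,u-22:u+22]
    for c in cv2.findContours(m,cv2.RETR_EXTERNAL,cv2.CHAIN_APPROX_NONE)[0]:
        if cv2.contourArea(c)>150:
            (cx,cy),r=cv2.minEnclosingCircle(c); p=(cx+u-22,cy+285)
            print(n,np.round(p,1),round(r,1),cv2.contourArea(c),plane("top",p,.093).round(4))
crop=cv2.resize(im[170:350,190:395],None,fx=3.9,fy=3.3,interpolation=cv2.INTER_CUBIC)
cv2.imwrite("pics/top1.png",crop[:,:,::-1])
E
```

```text
yellow [(97, 17, 135), (15, 255, 28), (23, 141, 103), (23, 199, 131), (22, 196, 138), (23, 196, 139), (23, 195, 137), (23, 197, 137), (23, 203, 137), (23, 202, 134), (24, 27, 134), (102, 25, 103)]
blue [(99, 13, 140), (0, 0, 0), (122, 127, 26), (109, 208, 115), (109, 213, 116), (109, 209, 116), (109, 209, 116), (110, 204, 116), (110, 198, 117), (108, 239, 97), (98, 15, 132), (107, 17, 107)]
green [(95, 12, 125), (60, 19, 40), (45, 109, 77), (67, 175, 83), (69, 185, 84), (66, 176, 87), (66, 160, 86), (68, 179, 84), (69, 208, 81), (68, 178, 79), (90, 14, 129), (75, 5, 101)]
red [(90, 12, 129), (0, 255, 19), (2, 191, 52), (1, 223, 111), (0, 207, 116), (1, 207, 117), (2, 224, 115), (2, 255, 111), (2, 237, 113), (1, 243, 102), (81, 19, 94), (17, 97, 123)]
Y [(23, 122, 44), (23, 141, 92), (23, 195, 137), (23, 200, 138), (23, 203, 138), (24, 194, 139), (23, 207, 137), (23, 196, 139), (23, 198, 138), (23, 191, 140), (22, 209, 138), (120, 3, 97)]
yellow [238.6 322. ] 13.8 431.0 [0.4139 0.0971 0.093 ]
yellow [234. 289.] 15.1 393.0 [0.4809 0.1075 0.093 ]
green [320.5 311.8] 11.3 340.5 [ 0.4362 -0.0701  0.093 ]
red [357.5 304.5] 14.3 404.5 [ 0.4518 -0.1458  0.093 ]
```

View pics/top1.png

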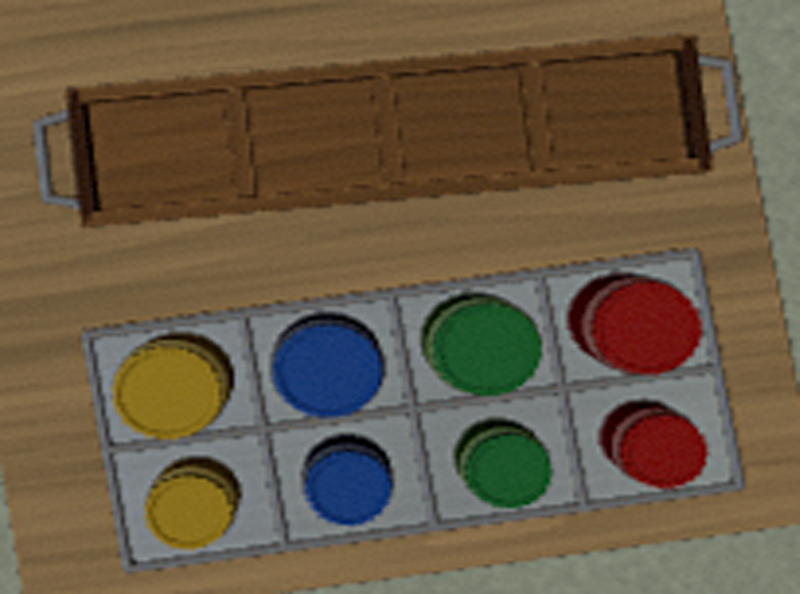

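The crop shows lid tops at yellow (190,508), blue (348,485), green (508,468) and red (664,449). It also gives the rack and caddy corners. Now I'll compute poses from both the lids and the corners.

```bash
cat >> h.py <<'E'
VT=dict(yellow=122,blue=105,green=76,red=95)
def lid(im,col,uv,r=17):
    m,h=blobs(im,col,140)
    if col=="blue": m=((abs(h[...,0].astype(int)-110)<8)&(h[...,1]>140)).astype(np.uint8)
    m=m&(h[...,2]>VT[col]); w=np.zeros_like(m); cv2.circle(w,tuple(int(q) for q in uv),r,1,-1); m=cv2.morphologyEx(m*w,cv2.MORPH_CLOSE,np.ones((3,3)))
    c=max(cv2.findContours(m,cv2.RETR_EXTERNAL,cv2.CHAIN_APPROX_NONE)[0],key=cv2.contourArea)
    return cv2.fitEllipse(cv2.convexHull(c))
E
cat > m.py <<'E'
from h import *
im=manip.get_image("top")
def cr(u,v): return (190+(u+.5)/3.9-.5,170+(v+.5)/3.3-.5)
P=[];B=[]
S=dict(yellow=((190,508),(170,390)),blue=((348,485),(328,367)),green=((508,468),(487,345)),red=((664,449),(645,325)))
for n,(s,b) in S.items():
    e=lid(im,n,cr(*s),14); p=plane("top",e[0],.093); P.append(p[:2])
    f=lid(im,n,cr(*b),18); q=plane("top",f[0],.113); B.append(q[:2])
    print(n,np.round(e[0],1),np.round(e[1],1),p.round(4),'big',np.round(f[0],1),np.round(f[1],1),q.round(4))
def pose(L,W):
    L=np.array(L,np.float64);W=np.array(W,np.float64)
    lc=L.mean(0);wc=W.mean(0);A=L-lc;D=W-wc
    a=np.arctan2((A[:,0]*D[:,1]-A[:,1]*D[:,0]).sum(),(A*D).sum())
    R=np.array([[np.cos(a),-np.sin(a)],[np.sin(a),np.cos(a)]]);t=wc-R@lc
    return a,R,t,(W-(L@R.T+t))
ys=[.126,.042,-.042,-.126]
rows=[[0,y] for y in ys]; back=[[.078,y] for y in ys]
for nm,L,W in[("front",rows,P),("both",rows+back,P+B),
 ("rackrim",[[.12,.176],[.12,-.176],[-.042,-.176],[-.042,.176]],[plane("top",cr(*c),.039)[:2] for c in((83,332),(700,250),(742,487),(128,570))]),
 ("caddy",[[.046,.178],[.046,-.178],[-.046,-.178],[-.046,.178]],[plane("top",cr(*c),.038)[:2] for c in((68,90),(695,37),(710,168),(83,225))])]:
    a,R,t,res=pose(L,W); print(nm,"yaw",np.degrees(a).round(2),"t",t.round(4),"res",(res*1e3).round(1).tolist()); print((np.array(rows)@R.T+t).round(4).tolist())
E
python3 m.py
```

```text
yellow [237.6 324.8] [21.2 21.6] [0.4082 0.0992 0.093 ] big [232.2 288.6] [26.4 27.7] [0.484  0.1096 0.113 ]
blue [278.8 317.8] [20.9 21.4] [0.4234 0.0151 0.093 ] big [273.4 282.2] [26.8 27.1] [0.4976 0.027  0.113 ]
green [320.2 312.5] [20.7 21.2] [ 0.4348 -0.0694  0.093 ] big [314.6 275.6] [26.9 27.1] [ 0.5116 -0.0557  0.113 ]
red [360.  306.6] [20.8 21.7] [ 0.4477 -0.1509  0.093 ] big [355.5 269.2] [27.2 27.4] [ 0.5252 -0.1381  0.113 ]
front yaw 8.85 t [ 0.4285 -0.0265] res [[-0.9, 1.1], [1.3, 0.1], [-0.2, -1.4], [-0.2, 0.1]]
[[0.4091, 0.098], [0.422, 0.015], [0.435, -0.068], [0.4479, -0.151]]
both yaw 9.14 t [ 0.428  -0.0266] res [[0.2, 1.3], [2.0, 0.2], [0.1, -1.3], [-0.4, 0.1], [-1.0, -0.6], [-0.8, -0.2], [-0.1, -0.0], [0.1, 0.5]]
[[0.408, 0.0978], [0.4214, 0.0149], [0.4347, -0.0681], [0.4481, -0.151]]
rackrim yaw 9.49 t [ 0.4275 -0.028 ] res [[-2.3, -2.9], [-3.1, 1.7], [2.2, 4.8], [3.3, -3.6]]
[[0.4068, 0.0963], [0.4206, 0.0135], [0.4345, -0.0694], [0.4483, -0.1522]]
caddy yaw 6.51 t [ 0.6492 -0.0064] res [[-1.1, -2.1], [-2.4, 0.9], [2.2, 2.7], [1.3, -1.5]]
[[0.6349, 0.1188], [0.6444, 0.0353], [0.6539, -0.0481], [0.6635, -0.1316]]
```

Lids and rim agree: front row yellow, blue, green, red, rack yaw about 9°, caddy yaw about 6.5°. Moving: first turn the tool and approach above yellow.

{"method": "move_arm", "body": {"motion": [[[0.76,0,0,0,-0.049],[0.76,0,0,0,-0.049],[0.76,0,0,0,-0.049],[0.76,-0.47,0.16,0,0],[0.76,-0.47,0.16,0,0]]], "grip_force": 35}}

```text
clock: 0.82
position: [0.2265, 0.4562, 0.2069]
ee_rot: [0.0, 0.655, 0.756, -0.0]
contact_force: [0.6, -0.1, -0.2]
width: 0.0648
```

{"method": "move_arm", "body": {"motion": [[[0.76,-0.47,0.16,0,0],[0.76,-0.47,0.16,0,0],[0.76,-0.47,0.16,0,0],[0.76,-0.47,0.16,0,0],[0.76,-0.47,0.16,0,0]]]}}

```text
clock: 1.45
position: [0.3389, 0.2342, 0.2073]
ee_rot: [0.0, 0.655, 0.755, 0.0]
contact_force: [0.5, 0.6, 0.6]
width: 0.0649
```

```bash
cat > go.py <<'E'
import sys,numpy as np
from rig import manip
from scipy.spatial.transform import Rotation as Ro
s=manip.get_state(); q=s["ee_rot"]; R=Ro.from_quat([*q[1:],q[0]]).as_matrix()
T=np.array([float(v) for v in sys.argv[1:4]])
print("t",round(s["clock"],2),"pos",s["position"].round(4),"w",s["width"].round(4),"F",s["contact_force"].round(1),"yaw",np.degrees(np.arctan2(R[1,0],R[0,0])).round(1),"tilt",R[:,2].round(3))
print("shift units",((R.T@(T-s["position"]))*10).round(3))
E
python3 go.py 0.4088 0.0985 0.2065
```

```text
Traceback (most recent call last):
  File "go.py", line 6, in <module>
    print("t",round(s["clock"],2),"pos",s["position"].round(4),"w",s["width"].round(4),"F",s["contact_force"].round(1),"yaw",np.degrees(np.arctan2(R[1,0],R[0,0])).round(1),"tilt",R[:,2].round(3))
                                                                   ^^^^^^^^^^^^^^^^
AttributeError: 'float' object has no attribute 'round'
```

{"method": "move_arm", "body": {"motion": [[[0.76,-0.48,0.168,0,0],[0.76,-0.48,0.168,0,0],[0.76,-0.48,0.168,0,0],[0.76,0,0,0,0],[0.76,0,0,0,0]]]}}

```text
clock: 2.08
position: [0.4081, 0.1004, 0.2071]
ee_rot: [-0.001, 0.656, 0.755, -0.0]
contact_force: [-0.7, 0.4, 0.1]
width: 0.0653
```

```bash
sed -i 's/s\["width"\].round(4)/round(s["width"],4)/' go.py; python3 go.py 0.4088 0.0985 0.044
python3 - <<'E'
from h import *
cv2.imwrite("pics/s2.png",cv2.resize(manip.get_image("scene")[60:270,180:460],None,fx=2.6,fy=2.6)[:,:,::-1])
E
```

```text
t 2.08 pos [0.4081 0.1004 0.2071] w 0.0653 F [-0.7  0.4  0.1] yaw 98.0 tilt [-0.001  0.001 -1.   ]
shift units [-0.021  0.005  1.631]
```

View pics/s2.png

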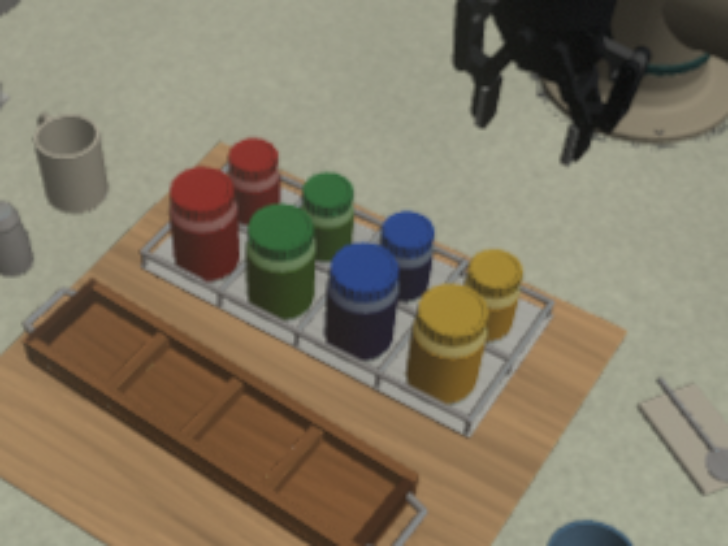

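The scene crop (2.6×) shows the open jaws at about (535,100), above the small yellow jar at (495,290) and parted along the row. The caddy is empty. Descending and grasping.

{"method": "move_arm", "body": {"motion": [[[0.76,-0.02,0,0.45,0],[0.76,0,0,0.45,0],[0.76,0,0,0.4,0],[0.76,0,0,0.33,0],[0.76,0,0,0,0]]]}}

```text
clock: 2.75
position: [0.406, 0.0993, 0.0426]
ee_rot: [-0.002, 0.655, 0.756, -0.002]
contact_force: [-0.3, 0.9, 0.8]
width: 0.0648
```

{"method": "move_arm", "body": {"motion": [[[0.45,0,0,0,0],[0.3,0,0,0,0],[0.3,0,0,0,0],[0.3,0,0,0,0],[0.3,0,0,0,0]]]}}

```text
clock: 3.38
position: [0.4101, 0.0986, 0.0455]
ee_rot: [0.001, 0.656, 0.755, 0.001]
contact_force: [-0.3, 0.7, 7.1]
width: 0.0478
```

{"method": "move_arm", "body": {"motion": [[[0.3,0,0,-0.2,0],[0.3,0,0,-0.4,0],[0.3,0,0,-0.4,0],[0.3,0,0,-0.3,0],[0.3,0,0,0,0]]]}}

```text
clock: 4.0
position: [0.4104, 0.0981, 0.1761]
ee_rot: [0.002, 0.656, 0.755, 0.002]
contact_force: [1.2, -0.4, -2.8]
width: 0.0484
```

```bash
python3 go.py 0.6349 0.1188 0.175
python3 - <<'E'
from h import *
a=manip.get_image("scene")[60:300,180:460];b=manip.get_image("top")[160:400,160:420]
cv2.imwrite("pics/s3.png",cv2.resize(np.hstack([a,b]),None,fx=1.48,fy=1.48)[:,:,::-1])
E
```

```text
t 4.0 pos [0.4104 0.0981 0.1761] w 0.0484 F [ 1.2 -0.4 -2.8] yaw 98.1 tilt [ 0.005  0.    -1.   ]
shift units [-0.11   2.252  0.023]
```

View pics/s3.png

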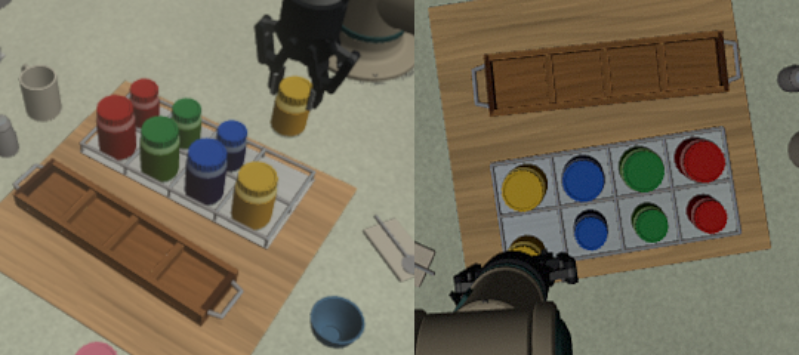

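Held: width 48 mm, and yellow at (290,100) in the left half hangs upright, clear of the rack. The rest of the rack is undisturbed. Carrying it over the back row to the left bay.

{"method": "move_arm", "body": {"motion": [[[0.3,-0.022,0.3,0,0],[0.3,-0.022,0.5,0,0],[0.3,-0.022,0.5,0,0],[0.3,-0.022,0.5,0,0],[0.3,-0.022,0.3,0,0]]]}}

```text
clock: 4.72
position: [0.6194, 0.1168, 0.1709]
ee_rot: [-0.001, 0.656, 0.755, -0.001]
contact_force: [-0.5, 0.5, -2.2]
width: 0.0477
```

{"method": "move_arm", "body": {"motion": [[[0.3,0,0.15,0,0],[0.3,0,0,0,0],[0.3,0,0,0,0],[0.3,0,0,0,0]]]}}

```text
clock: 5.22
position: [0.6319, 0.119, 0.1746]
ee_rot: [-0.0, 0.655, 0.755, -0.0]
contact_force: [-0.5, -0.5, -1.7]
width: 0.0479
```

```bash
python3 go.py 0.6349 0.1188 0.045
python3 - <<'E'
from h import *
a=manip.get_image("scene")[60:300,180:460];b=manip.get_image("top")[160:400,160:420]
cv2.imwrite("pics/s4.png",cv2.resize(np.hstack([a,b]),None,fx=1.48,fy=1.48)[:,:,::-1])
E
```

```text
t 5.22 pos [0.6319 0.119  0.1746] w 0.0479 F [-0.5 -0.5 -1.7] yaw 98.1 tilt [-0.  0. -1.]
shift units [-0.006  0.03   1.296]
```

View pics/s4.png

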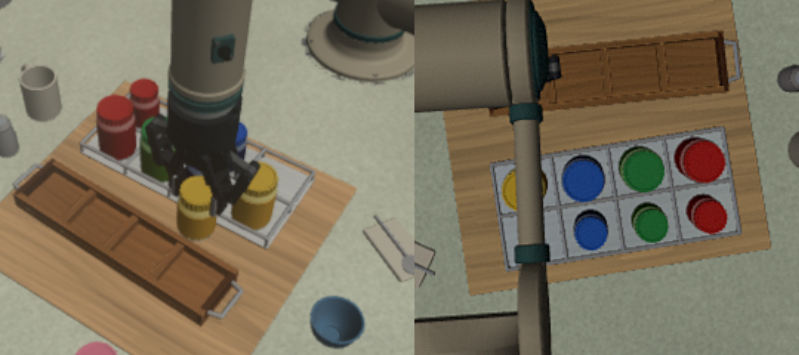

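Yellow hangs upright at (197,207) in the left half, and the pose matches the left bay to within 3 mm. Lowering with force checks.

{"method": "move_arm", "body": {"motion": [[[0.3,0,0.02,0.4,0],[0.3,0,0,0.4,0],[0.3,0,0,0.3,0],[0.3,0,0,0.14,0],[0.3,0,0,0.03,0]]]}}

```text
clock: 5.95
position: [0.6349, 0.1193, 0.0471]
ee_rot: [-0.0, 0.656, 0.755, -0.0]
contact_force: [0.2, 0.3, -1.7]
width: 0.0476
```

{"method": "move_arm", "body": {"motion": [[[0.3,0,0,0.02,0],[0.3,0,0,0,0]]]}}

```text
clock: 6.2
position: [0.636, 0.1194, 0.0465]
ee_rot: [0.001, 0.656, 0.755, 0.001]
contact_force: [-0.2, 0.2, -1.1]
width: 0.0482
```

{"method": "move_arm", "body": {"motion": [[[0.3,0,0,0.015,0],[0.3,0,0,0,0]]]}}

```text
clock: 6.45
position: [0.6363, 0.1193, 0.0456]
ee_rot: [0.001, 0.656, 0.755, 0.001]
contact_force: [-0.8, 0.0, 5.3]
width: 0.0479
```

{"method": "move_arm", "body": {"motion": [[[0.3,0,0,0.01,0],[0.3,0,0,0,0]]]}}

```text
clock: 6.7
position: [0.6364, 0.1193, 0.0455]
ee_rot: [0.001, 0.656, 0.755, 0.001]
contact_force: [-1.7, -0.9, 9.9]
width: 0.0478
```

Contact with the floor (about 10 N up). Releasing and rising.

{"method": "move_arm", "body": {"motion": [[[0.76,0,0,0,0],[0.76,0,0,0,0],[0.76,0,0,0,0],[0.76,0,0,-0.1,0],[0.76,0,0,-0.4,0]]]}}

```text
clock: 7.32
position: [0.6332, 0.1191, 0.0911]
ee_rot: [-0.002, 0.656, 0.755, -0.002]
contact_force: [1.2, -0.4, 0.4]
width: 0.0652
```

{"method": "move_arm", "body": {"motion": [[[0.76,0,0,-0.5,0],[0.76,0,0,-0.4,0],[0.76,-0.2,-0.4,0,0],[0.76,-0.2,-0.4,0,0],[0.76,-0.2,-0.4,0,0]]]}}

```text
clock: 7.95
position: [0.5238, 0.0423, 0.1835]
ee_rot: [0.0, 0.655, 0.755, 0.0]
contact_force: [0.3, -1.1, -0.1]
width: 0.0648
```

```bash
python3 go.py 0.422 0.015 0.186
python3 - <<'E'
from h import *
a=manip.get_image("scene")[60:300,180:460];b=manip.get_image("top")[160:400,160:420]
cv2.imwrite("pics/s5.png",cv2.resize(np.hstack([a,b]),None,fx=1.48,fy=1.48)[:,:,::-1])
E
```

```text
t 7.95 pos [0.5238 0.0423 0.1835] w 0.0648 F [ 0.3 -1.1 -0.1] yaw 98.1 tilt [ 0.001 -0.    -1.   ]
shift units [-0.127 -1.047 -0.026]
```

View pics/s5.png

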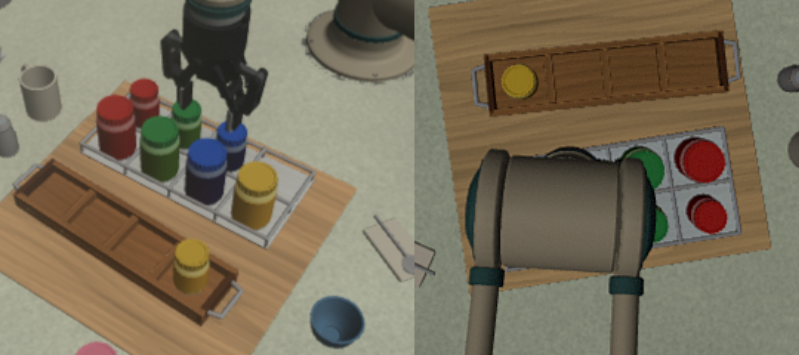

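Yellow stands upright in the middle of the left bay (top view half: 519,81), and the rack is undisturbed. Next is blue.

{"method": "move_arm", "body": {"motion": [[[0.76,-0.05,-0.4,0,0],[0.76,-0.05,-0.4,0,0],[0.76,-0.02,-0.2,0,0],[0.76,0,0,0,0],[0.76,0,0,0,0]]]}}

```text
clock: 8.68
position: [0.4295, 0.0171, 0.1833]
ee_rot: [0.001, 0.656, 0.755, 0.001]
contact_force: [-0.9, 0.7, 0.6]
width: 0.065
```

```bash
python3 go.py 0.422 0.015 0.044
```

```text
t 8.68 pos [0.4295 0.0171 0.1833] w 0.065 F [-0.9  0.7  0.6] yaw 98.1 tilt [ 0.003  0.    -1.   ]
shift units [-0.01  -0.08   1.392]
```

{"method": "move_arm", "body": {"motion": [[[0.76,-0.01,-0.08,0.2,0],[0.76,0,0,0.4,0],[0.76,0,0,0.4,0],[0.76,0,0,0.39,0],[0.76,0,0,0,0]]]}}

```text
clock: 9.3
position: [0.4186, 0.0154, 0.0416]
ee_rot: [-0.003, 0.655, 0.755, -0.002]
contact_force: [-0.4, 0.4, -0.1]
width: 0.0648
```

{"method": "move_arm", "body": {"motion": [[[0.5,0,0,0,0],[0.3,0,0,0,0],[0.3,0,0,0,0],[0.3,0,0,0,0],[0.3,0,0,0,0]]]}}

```text
clock: 9.93
position: [0.4209, 0.0148, 0.0448]
ee_rot: [0.001, 0.656, 0.755, 0.001]
contact_force: [0.4, 0.0, 6.1]
width: 0.0481
```

{"method": "move_arm", "body": {"motion": [[[0.3,0,0,-0.2,0],[0.3,0,0,-0.4,0],[0.3,0,0,-0.4,0],[0.3,0,0,-0.3,0],[0.3,0,0,0,0]]]}}

```text
clock: 10.55
position: [0.421, 0.0148, 0.1754]
ee_rot: [0.002, 0.656, 0.755, 0.001]
contact_force: [-0.3, 0.4, -3.0]
width: 0.048
```

```bash
python3 go.py 0.6444 0.0353 0.175
```

```text
t 10.55 pos [0.421  0.0148 0.1754] w 0.048 F [-0.3  0.4 -3. ] yaw 98.1 tilt [ 0.005 -0.001 -1.   ]
shift units [-0.111  2.241  0.014]
```

Blue is held. Same transfer as before, to bay 2.

{"method": "move_arm", "body": {"motion": [[[0.3,-0.022,0.3,0,0],[0.3,-0.022,0.5,0,0],[0.3,-0.022,0.5,0,0],[0.3,-0.022,0.5,0,0],[0.3,-0.022,0.3,0,0]]]}}

```text
clock: 11.18
position: [0.6301, 0.0339, 0.1705]
ee_rot: [-0.002, 0.655, 0.755, -0.001]
contact_force: [-0.1, -0.1, -1.9]
width: 0.0483
```

{"method": "move_arm", "body": {"motion": [[[0.3,0,0.15,0,0],[0.3,0,0,0,0],[0.3,0,0,0,0],[0.3,0,0,0,0]]]}}

```text
clock: 11.68
position: [0.6428, 0.0356, 0.1741]
ee_rot: [-0.0, 0.656, 0.755, -0.0]
contact_force: [-0.1, -0.4, -1.8]
width: 0.048
```

```bash
python3 go.py 0.6444 0.0353 0.0445
```

```text
t 11.68 pos [0.6428 0.0356 0.1741] w 0.048 F [-0.1 -0.4 -1.8] yaw 98.1 tilt [-0.  0. -1.]
shift units [-0.005  0.016  1.296]
```

{"method": "move_arm", "body": {"motion": [[[0.3,0,0.01,0.4,0],[0.3,0,0,0.4,0],[0.3,0,0,0.3,0],[0.3,0,0,0.15,0],[0.3,0,0,0.03,0]]]}}

```text
clock: 12.3
position: [0.6445, 0.0358, 0.0456]
ee_rot: [-0.0, 0.656, 0.755, -0.0]
contact_force: [-0.1, 0.8, -1.4]
width: 0.0481
```

{"method": "move_arm", "body": {"motion": [[[0.3,0,0,0.01,0],[0.3,0,0,0,0]]]}}

```text
clock: 12.55
position: [0.646, 0.0358, 0.0462]
ee_rot: [0.001, 0.656, 0.755, 0.001]
contact_force: [-0.0, 0.2, -2.4]
width: 0.0478
```

{"method": "move_arm", "body": {"motion": [[[0.3,0,0,0.01,0],[0.3,0,0,0,0]]]}}

```text
clock: 12.8
position: [0.6458, 0.0357, 0.0449]
ee_rot: [0.001, 0.656, 0.755, 0.001]
contact_force: [0.0, -1.2, 2.3]
width: 0.0477
```

{"method": "move_arm", "body": {"motion": [[[0.3,0,0,0.01,0],[0.3,0,0,0,0]]]}}

```text
clock: 13.05
position: [0.646, 0.0357, 0.0448]
ee_rot: [0.001, 0.656, 0.755, 0.001]
contact_force: [-1.3, -0.1, 7.3]
width: 0.0475
```

{"method": "move_arm", "body": {"motion": [[[0.76,0,0,0,0],[0.76,0,0,0,0],[0.76,0,0,0,0],[0.76,0,0,-0.1,0],[0.76,0,0,-0.4,0]]]}}

```text
clock: 13.68
position: [0.643, 0.0359, 0.0911]
ee_rot: [-0.002, 0.656, 0.755, -0.002]
contact_force: [0.3, -0.5, 0.3]
width: 0.0645
```

{"method": "move_arm", "body": {"motion": [[[0.76,0,0,-0.5,0],[0.76,0,0,-0.4,0],[0.76,-0.2,-0.4,0,0],[0.76,-0.2,-0.4,0,0],[0.76,-0.2,-0.4,0,0]]]}}

```text
clock: 14.3
position: [0.5337, -0.0411, 0.1836]
ee_rot: [0.001, 0.655, 0.755, 0.0]
contact_force: [-0.8, -0.0, 0.3]
width: 0.0652
```

{"method": "move_arm", "body": {"motion": [[[0.76,-0.07,-0.4,0,0],[0.76,-0.06,-0.4,0,0],[0.76,0,-0.25,0,0],[0.76,0,0,0,0],[0.76,0,0,0,0]]]}}

```text
clock: 14.92
position: [0.4337, -0.0683, 0.1835]
ee_rot: [0.001, 0.656, 0.755, 0.001]
contact_force: [0.9, -0.9, 0.8]
width: 0.0651
```

```bash
python3 go.py 0.435 -0.0685 0.044
python3 - <<'E'
from h import *
a=manip.get_image("scene")[60:300,180:460];b=manip.get_image("top")[160:400,160:420]
cv2.imwrite("pics/s6.png",cv2.resize(np.hstack([a,b]),None,fx=1.48,fy=1.48)[:,:,::-1])
E
```

```text
t 14.93 pos [ 0.4337 -0.0683  0.1835] w 0.0651 F [ 0.9 -0.9  0.8] yaw 98.1 tilt [ 0.002 -0.    -1.   ]
shift units [-0.003  0.009  1.395]
```

View pics/s6.png

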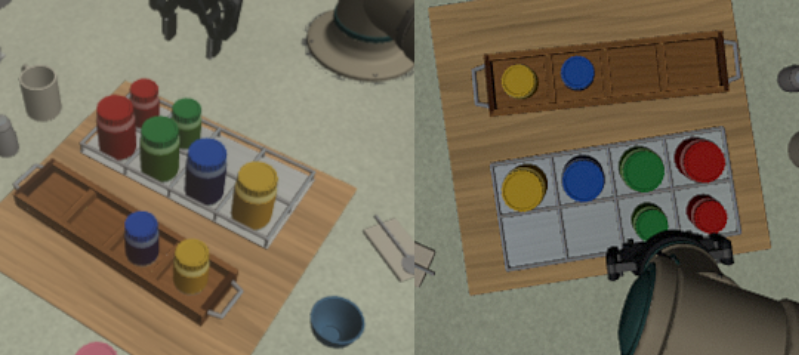

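Yellow (519,81) and blue (578,73) stand upright in bays 1 and 2, and the big jars have not moved. Next is green.

{"method": "move_arm", "body": {"motion": [[[0.76,0,0.01,0.2,0],[0.76,0,0,0.4,0],[0.76,0,0,0.4,0],[0.76,0,0,0.39,0],[0.76,0,0,0,0]]]}}

```text
clock: 15.65
position: [0.4317, -0.067, 0.0415]
ee_rot: [-0.003, 0.655, 0.755, -0.001]
contact_force: [-0.1, 1.4, 1.7]
width: 0.065
```

{"method": "move_arm", "body": {"motion": [[[0.5,0,0,0,0],[0.3,0,0,0,0],[0.3,0,0,0,0],[0.3,0,0,0,0],[0.3,0,0,0,0]]]}}

```text
clock: 16.27
position: [0.4347, -0.0683, 0.0449]
ee_rot: [0.001, 0.656, 0.755, 0.001]
contact_force: [0.8, -0.3, 6.7]
width: 0.0483
```

{"method": "move_arm", "body": {"motion": [[[0.3,0,0,-0.2,0],[0.3,0,0,-0.4,0],[0.3,0,0,-0.4,0],[0.3,0,0,-0.3,0],[0.3,0,0,0,0]]]}}

```text
clock: 16.9
position: [0.4346, -0.0684, 0.1753]
ee_rot: [0.002, 0.656, 0.755, 0.001]
contact_force: [0.5, 0.2, -3.9]
width: 0.048
```

```bash
python3 go.py 0.6539 -0.0481 0.175
```

```text
t 16.9 pos [ 0.4346 -0.0684  0.1753] w 0.048 F [ 0.5  0.2 -3.9] yaw 98.1 tilt [ 0.004 -0.001 -1.   ]
shift units [-0.108  2.2    0.012]
```

{"method": "move_arm", "body": {"motion": [[[0.3,-0.022,0.3,0,0],[0.3,-0.022,0.5,0,0],[0.3,-0.022,0.5,0,0],[0.3,-0.022,0.5,0,0],[0.3,-0.022,0.3,0,0]]]}}

```text
clock: 17.52
position: [0.6439, -0.0488, 0.1702]
ee_rot: [-0.002, 0.655, 0.755, -0.001]
contact_force: [0.5, 0.5, -3.2]
width: 0.0478
```

{"method": "move_arm", "body": {"motion": [[[0.3,0,0.12,0,0],[0.3,0,0,0,0],[0.3,0,0,0,0],[0.3,0,0,0,0]]]}}

```text
clock: 18.02
position: [0.6537, -0.0478, 0.1742]
ee_rot: [-0.0, 0.656, 0.755, -0.0]
contact_force: [-0.7, -0.4, -1.5]
width: 0.0481
```

```bash
python3 go.py 0.6539 -0.0481 0.0445
```

```text
t 18.02 pos [ 0.6537 -0.0478  0.1742] w 0.0481 F [-0.7 -0.4 -1.5] yaw 98.1 tilt [-0. -0. -1.]
shift units [-0.004  0.002  1.297]
```

{"method": "move_arm", "body": {"motion": [[[0.3,0,0,0.4,0],[0.3,0,0,0.4,0],[0.3,0,0,0.3,0],[0.3,0,0,0.15,0],[0.3,0,0,0.03,0]]]}}

```text
clock: 18.65
position: [0.6544, -0.0477, 0.0456]
ee_rot: [-0.0, 0.656, 0.755, -0.0]
contact_force: [-0.5, -0.1, -1.3]
width: 0.0481
```

{"method": "move_arm", "body": {"motion": [[[0.3,0,0,0.02,0],[0.3,0,0,0,0]]]}}

```text
clock: 18.9
position: [0.6558, -0.0478, 0.0451]
ee_rot: [0.001, 0.656, 0.755, 0.001]
contact_force: [-0.7, -0.7, -1.8]
width: 0.048
```

{"method": "move_arm", "body": {"motion": [[[0.3,0,0,0.01,0],[0.3,0,0,0,0]]]}}

```text
clock: 19.15
position: [0.656, -0.0479, 0.0449]
ee_rot: [0.001, 0.656, 0.755, 0.001]
contact_force: [-1.2, -0.5, 5.9]
width: 0.0485
```

{"method": "move_arm", "body": {"motion": [[[0.76,0,0,0,0],[0.76,0,0,0,0],[0.76,0,0,0,0],[0.76,0,0,-0.1,0],[0.76,0,0,-0.4,0]]]}}

```text
clock: 19.77
position: [0.6529, -0.0473, 0.0911]
ee_rot: [-0.003, 0.656, 0.755, -0.001]
contact_force: [0.9, -0.8, 0.5]
width: 0.0646
```

{"method": "move_arm", "body": {"motion": [[[0.76,0,0,-0.5,0],[0.76,0,0,-0.4,0],[0.76,-0.2,-0.4,0,0],[0.76,-0.2,-0.4,0,0],[0.76,-0.2,-0.4,0,0]]]}}

```text
clock: 20.4
position: [0.5436, -0.1246, 0.1836]
ee_rot: [0.001, 0.655, 0.755, 0.0]
contact_force: [0.2, -0.6, 0.7]
width: 0.0648
```

{"method": "move_arm", "body": {"motion": [[[0.76,-0.07,-0.4,0,0],[0.76,-0.06,-0.4,0,0],[0.76,0,-0.22,0,0],[0.76,0,0,0,0],[0.76,0,0,0,0]]]}}

```text
clock: 21.02
position: [0.4468, -0.1512, 0.1832]
ee_rot: [0.001, 0.655, 0.755, 0.001]
contact_force: [-0.5, -0.1, -0.3]
width: 0.0647
```

```bash
python3 go.py 0.448 -0.151 0.044
python3 - <<'E'
from h import *
a=manip.get_image("scene")[60:300,180:460];b=manip.get_image("top")[160:400,160:420]
cv2.imwrite("pics/s7.png",cv2.resize(np.hstack([a,b]),None,fx=1.48,fy=1.48)[:,:,::-1])
E
```

```text
t 21.02 pos [ 0.4468 -0.1512  0.1832] w 0.0647 F [-0.5 -0.1 -0.3] yaw 98.1 tilt [ 0.002 -0.    -1.   ]
shift units [1.000e-03 9.000e-03 1.392e+00]
```

View pics/s7.png

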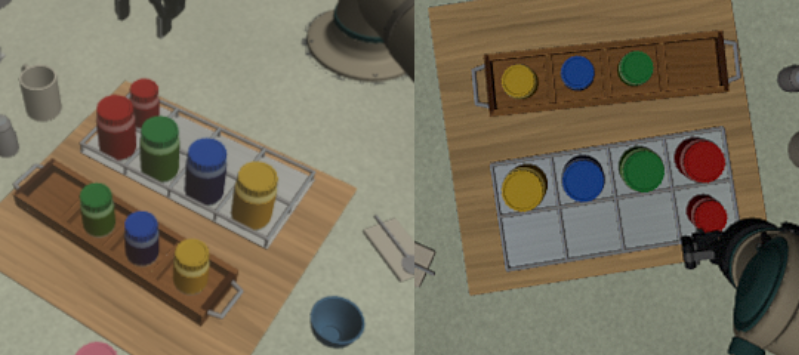

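Three jars now stand upright in bays 1–3 (green at 636,68), and red is below the gripper. Next is red.

{"method": "move_arm", "body": {"motion": [[[0.76,0,0.01,0.2,0],[0.76,0,0,0.4,0],[0.76,0,0,0.4,0],[0.76,0,0,0.39,0],[0.76,0,0,0,0]]]}}

```text
clock: 21.75
position: [0.4447, -0.1496, 0.0413]
ee_rot: [-0.003, 0.655, 0.755, -0.001]
contact_force: [0.4, -0.6, 0.9]
width: 0.0649
```

{"method": "move_arm", "body": {"motion": [[[0.5,0,0,0,0],[0.3,0,0,0,0],[0.3,0,0,0,0],[0.3,0,0,0,0],[0.3,0,0,0,0]]]}}

```text
clock: 22.38
position: [0.4472, -0.1514, 0.0448]
ee_rot: [0.001, 0.656, 0.755, 0.0]
contact_force: [-0.4, -0.4, 6.6]
width: 0.0483
```

{"method": "move_arm", "body": {"motion": [[[0.3,0,0,-0.2,0],[0.3,0,0,-0.4,0],[0.3,0,0,-0.4,0],[0.3,0,0,-0.3,0],[0.3,0,0,0,0]]]}}

```text
clock: 23.0
position: [0.4475, -0.1517, 0.1756]
ee_rot: [0.002, 0.656, 0.755, 0.001]
contact_force: [0.1, 0.1, -1.7]
width: 0.0482
```

```bash
python3 go.py 0.6635 -0.1316 0.175
```

```text
t 23.0 pos [ 0.4475 -0.1517  0.1756] w 0.0482 F [ 0.1  0.1 -1.7] yaw 98.1 tilt [ 0.004 -0.002 -1.   ]
shift units [-0.105  2.166  0.015]
```

{"method": "move_arm", "body": {"motion": [[[0.3,-0.022,0.3,0,0],[0.3,-0.022,0.5,0,0],[0.3,-0.022,0.5,0,0],[0.3,-0.022,0.5,0,0],[0.3,-0.022,0.3,0,0]]]}}

```text
clock: 23.62
position: [0.6568, -0.1316, 0.1704]
ee_rot: [-0.002, 0.655, 0.755, -0.001]
contact_force: [-1.1, -0.2, -2.3]
width: 0.0476
```

{"method": "move_arm", "body": {"motion": [[[0.3,0,0.08,0,0],[0.3,0,0,0,0],[0.3,0,0,0,0],[0.3,0,0,0,0]]]}}

```text
clock: 24.12
position: [0.6626, -0.1314, 0.1741]
ee_rot: [-0.0, 0.656, 0.755, -0.0]
contact_force: [0.5, 0.1, -2.2]
width: 0.0482
```

```bash
python3 go.py 0.6635 -0.1316 0.0445
```

```text
t 24.12 pos [ 0.6626 -0.1314  0.1741] w 0.0482 F [ 0.5  0.1 -2.2] yaw 98.0 tilt [-0. -0. -1.]
shift units [-0.003  0.009  1.296]
```

{"method": "move_arm", "body": {"motion": [[[0.3,0,0,0.4,0],[0.3,0,0,0.4,0],[0.3,0,0,0.3,0],[0.3,0,0,0.15,0],[0.3,0,0,0.03,0]]]}}

```text
clock: 24.75
position: [0.6632, -0.1313, 0.0455]
ee_rot: [-0.0, 0.656, 0.755, -0.0]
contact_force: [-0.3, 0.0, -1.6]
width: 0.0479
```

{"method": "move_arm", "body": {"motion": [[[0.3,0,0,0.02,0],[0.3,0,0,0,0]]]}}

```text
clock: 25.0
position: [0.6645, -0.1315, 0.0451]
ee_rot: [0.001, 0.656, 0.755, 0.001]
contact_force: [-1.0, 0.2, -1.5]
width: 0.0481
```

{"method": "move_arm", "body": {"motion": [[[0.3,0,0,0.01,0],[0.3,0,0,0,0]]]}}

```text
clock: 25.25
position: [0.6647, -0.1316, 0.0449]
ee_rot: [0.001, 0.656, 0.755, 0.001]
contact_force: [-0.6, -0.9, 4.5]
width: 0.0481
```

{"method": "move_arm", "body": {"motion": [[[0.76,0,0,0,0],[0.76,0,0,0,0],[0.76,0,0,0,0],[0.76,0,0,-0.1,0],[0.76,0,0,-0.4,0]]]}}

```text
clock: 25.88
position: [0.6617, -0.1307, 0.091]
ee_rot: [-0.003, 0.656, 0.755, -0.001]
contact_force: [0.8, -0.6, -0.2]
width: 0.0647
```

{"method": "move_arm", "body": {"motion": [[[0.76,0,0,-0.5,0],[0.76,0,0,-0.4,0],[0.76,-0.2,-0.4,0,0],[0.76,-0.2,-0.4,0,0],[0.76,-0.2,-0.4,0,0]]]}}

```text
clock: 26.5
position: [0.5524, -0.2082, 0.1837]
ee_rot: [0.001, 0.655, 0.755, 0.0]
contact_force: [0.9, -0.5, 0.4]
width: 0.0651
```

{"method": "move_arm", "body": {"motion": [[[0.76,-0.07,-0.4,0,0],[0.76,-0.06,-0.4,0,0],[0.76,0,-0.2,-0.1,0],[0.76,0,0,0,0],[0.76,0,0,0,0]]]}}

```text
clock: 27.12
position: [0.4577, -0.2345, 0.1934]
ee_rot: [0.001, 0.655, 0.755, 0.001]
contact_force: [0.1, 0.1, -0.9]
width: 0.0651
```

```bash
python3 - <<'E'
from h import *
a=manip.get_image("scene")[60:300,180:460];t=manip.get_image("top");b=t[160:400,160:420]
cv2.imwrite("pics/s8.png",cv2.resize(np.hstack([a,b]),None,fx=1.48,fy=1.48)[:,:,::-1])
a=np.radians(6.51);R=np.array([[np.cos(a),-np.sin(a)],[np.sin(a),np.cos(a)]])
for n,y in zip(["yellow","blue","green","red"],[.126,.042,-.042,-.126]):
    w=R@[0,y]+[.6492,-.0064]; e=lid(t,n,proj("top",[*w,.093]),16); p=plane("top",e[0],.093)[:2]
    print(n,"caddy-frame offset mm",((R.T@(p-w))*1e3).round(1),"lid axes px",np.round(e[1],1))
E
```

```text
yellow caddy-frame offset mm [-0.7  1. ] lid axes px [21.  21.7]
blue caddy-frame offset mm [2.5 1. ] lid axes px [21.1 21.3]
green caddy-frame offset mm [1.1 1. ] lid axes px [20.8 21.3]
red caddy-frame offset mm [0.9 0.4] lid axes px [21.2 21.8]
```

View pics/s8.png

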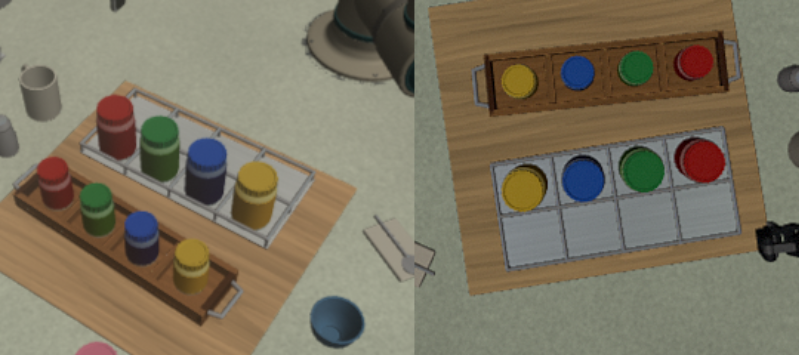

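All four jars stand upright in the right order (top half: 519, 578, 636 and 695 at row ~70). The big jars are where they were, and the arm is clear.

```bash
python3 -c "
from rig import manip; print(manip.sign_off())"
```

```text
the job is handed in; nothing more can be done
None
```

The four small jars are in the buffet caddy, one per bay: yellow, blue, green, red from left to right, the same order as in the kitchen rack. I handed the job in at about 27 s on the robot's clock.

- **Setting down:** each jar was lowered until the wrist felt the bay floor (about 5–10 N) and only then released.
- **Position:** the last top-view measurement put every lid within about 3 mm of its bay centre.
- **Surroundings:** the last pictures show all four jars upright, the large spare jars still in the back row, and the gripper clear of everything. The pink look-alike was left alone.

No check failed. The caddy and rack corners fitted their nominal sizes only to a few millimetres, well inside the 11 mm clearance on each side of a jar.

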